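# Keep the card and hold the spring clip open over its edge

## Robot

A 6-joint arm with a two-finger parallel gripper is mounted at the origin on a cart in front of the work surface, level with it; the furniture and walls round the work are solid. World frame = base frame: x ahead of the robot, y to its left, z up, the work surface at z = 0. Lengths are in m, angles in rad, forces in N, time in s.
With the tool pointing down it reaches from about 0.325 to 0.875 m from the base axis. Payload 4.4 kg.
Tool frame: the origin (TCP) lies midway between the tips of the shut fingers; the grasp point (between the pads) lies env.grip_depth behind it (env.grip_depth is the distance from the TCP to the grasp point, in m); z points along the fingers, y is the direction in which the jaws open and shut (so a half turn about z gives the same grasp; the last joint's range is limited). The gripper opens to 85 mm and grips with 20 to 120 N. Pads are 22 mm wide; open, the fingers measure 114 mm over their backs; the gripper's body (76 mm by 85 mm) begins 54 mm behind the grasp point. The pads swing forward as they close: fully open they stand 13 mm farther back than shut.
Start: joints at [-1.329, 0.207, 1.542, -0, 1.393, -0.15], TCP at [0.22, -0.531, 0.231] pointing down, gripper open.
Joint ranges: [-2.73, 2.73], [-0.86, 2.22], [0.23, 2.46], [-1.11, 4.25], [0.08, 2.63], [-2.82, 2.82]. Speed limits (rad/s): [2.79, 2.79, 3.14, 3.14, 3.14, 3.14].

## Interface

Orientations are given as a unit quaternion [w, x, y, z].
In Python, from rig import env gives the robot as it stands. Calls block until the motion is done:
- env.move_ptp(position, orientation): joint-space move of the TCP to a pose.
- env.move_linear(position, attitude=None, speed=0.15): straight line of the TCP; attitude=None keeps the orientation; speed is the mean speed in m/s.
- env.goto_joints(angles): joint-space move.
- env.grip(opening): finger opening in m; the grip force is fixed at half the most; returns when the fingers have stopped.
- env.pause(seconds).
- env.inverse_kinematics(position, orientation): joint angles nearest the present ones, or None.
- env.capture(name): name is "side" or "top"; returns the picture (384x512x3 uint8, red, green, blue); there is no depth.
- env.camera_params(name): a dict with "fx", "fy", "cx", "cy" (pixels), "eye" and "attitude" of the camera in the world. Camera axes: x right, y down, z forward; pixel columns grow to the right and rows downward; lengths in m; the calibration is good to about 2 mm. A picture is of the moment at which its call begins. camera_params takes no time and is no camera call.
A pose or a line that the arm cannot do raises env.Unreachable and nothing moves.
- env.close_job(): hands the job in, once; it reports no verdict.
Readings, each from a call of its own:
- env.read_time(): time.
- env.read_q(): joint angles.
- env.read_joint_vel(): joint speeds.
- env.read_effort(): joint torques, N m.
- env.read_tool_pos(): TCP position.
- env.read_eef_rot(): TCP orientation.
- env.read_wrist_force(): force on the tool from outside, world axes, zero at the start.
- env.read_ft_torque(): the same for the moment, N m.
- env.read_finger_gap(): finger opening in m.
Only numpy, scipy, OpenCV 4.12 (cv2) and the standard library are available. Lean on these libraries where they do the work, as an engineer would, in place of code of your own. Each camera call takes 0.05 s, during which the arm holds its last target.

## Task

First swing the keeper bar on the card holder fully shut, until it clicks past its detent beside the card. Then squeeze the spring clip open by its two handles, lift it off its parking strip and lower it, jaws down, over the middle of the card's top edge, so that it gapes wide with one jaw on each side, reaching about a centimetre below the edge and touching neither the card nor the holder, ready for a slip to be tucked in. Finish while still holding it there, squeezed open and still; leave the card standing in its slot and the other things on the bench where they are.

Things in the scene. Friction and masses are not known exactly. Their poses are not given: they have to be found in the camera images.
- holder: Aluminium card holder fixed to the bench, 70 x 136 mm base, 12 mm thick. Origin: centre of its underside; z up. The card stands in a slot along y, at x = +12 mm; the hinge post stands at y = +56 mm (far from the robot) and the catch post at y = -56 mm (near), beside the card on its -x side (the left, seen from the robot).
- keeper (a joint): Angle (rad) of the steel keeper bar about its upright hinge: 0 = fully shut (hard stop), along the holder's y axis beside the card; grows to 1.2 as the free end swings out in the holder's -x direction. Stays where left. A sprung nub resists from 0.11 to 0.055 (about 3 N at the thumb post), then snaps it shut.
- keeper_thumb (a point): Middle of the exposed part of the black upright thumb post at the free end of the keeper bar (9 mm diameter, its top 12 mm wide; it stands free from 7 mm below to 19 mm above this point). The bar itself is 6 mm thick, 12 mm high, its top 7 mm below this point.
- keeper_hinge (a point): Point on the keeper's upright hinge axis, at mid-height of the bar, 116 mm from the thumb post horizontally. The hinge post's pin ends 8 mm above this point.
- card_top (a point): Centre of the top edge of the white card (rigid plastic plate, 4 mm thick, 80 mm wide, 85 mm tall), loose in its slot with 0.5 mm play a side and so able to lean slightly. Axes: x across the thickness, y along the edge, z up. It stands 97 mm above the bench.
- stand: Parking strip for the clip, fixed: grey base 70 x 110 x 8 mm with an upright aluminium fin 4 mm thick (x), 90 mm long (y), rising 16 mm above the base. Origin: centre of its underside.
- clip_grip (a point): Point midway between the handle ends of the steel spring clip (60 g), which stands jaws down, clamped on the fin. x: the way the handles squeeze and the jaws open; y: along the hinge pin; z: up. Levers 26 mm wide (y). Rounded handle ends, outside 56 mm apart; at full squeeze 29 mm and 5 mm higher in the clip. Jaw ends 72 mm below this point (68 at full squeeze).
- clip_lever_a (a joint): Opening angle (rad) of the clip; both levers turn alike. About 0 with the jaws clamped on 4 mm, -0.06 shut, 0.33 fully squeezed (a stop; the jaw ends are then about 26 mm apart). The spring needs about 4 N at the handle ends to begin and about 10 N at full squeeze.
- jaw_tip_a (a point): Inner lower edge of the jaw on the clip's +x side, mid-width. The jaw pad is 4 mm thick outward from here.
- jaw_tip_b (a point): Inner lower edge of the jaw on the clip's -x side, mid-width. The jaw pad is 4 mm thick outward from here.
- cap_blue_1_mid (a point): Bystander, half-way up its centre: loose blue screw cap, 39 mm across, 22 mm high.
- marker_black_mid (a point): Bystander, half-way up its centre: marker pen lying flat, 126 mm long, 12 mm thick.
- timer_mid (a point): Bystander, half-way up its centre: square bench timer, 66 x 66 x 19 mm.
- vial_rack_mid (a point): Bystander, half-way up its centre: small vial rack with vials, 42 x 98 x 36 mm.
- beaker_mid (a point): Bystander, half-way up its centre: empty beaker, 52 mm across, 70 mm high.
- jar_fittings_mid (a point): Bystander, half-way up its centre: small jar with black lid, 42 mm across, 57 mm high.
- tape_roll_mid (a point): Bystander, half-way up its centre: roll of tape lying flat, 64 mm across, 18 mm high.

How it is judged:
On the way, in this order (a step that is already met when the one before it is completed fails the run):
1. the keeper bar is fully shut, past its detent (value of joint keeper below 0.03 rad), for 0.2 s.
2. the clip is held squeezed open, lifted off its parking strip (distance of clip_grip from where it was at the start of the episode above 0.04 m and value of joint clip_lever_a above 0.2 rad and contact force between clip and the fingers above 3 N and contact force between clip and stand below 0.1 N), for 0.2 s.
At the end, for the whole second after the job is handed in: Keeper shut (within 0.03 rad); clip held in the fingers, still, opened over 0.2 rad, a jaw on each side of the card, jaw ends at least 6 mm below its top edge, within 25 mm of mid-edge, touching neither card nor holder; card seated in its slot, upright within 0.12 rad (value of joint keeper below 0.03 rad and value of joint clip_lever_a above 0.2 rad and ((x of jaw_tip_a in the frame of card_top above 0.0025 m and x of jaw_tip_b in the frame of card_top below -0.0025 m) or (x of jaw_tip_b in the frame of card_top above 0.0025 m and x of jaw_tip_a in the frame of card_top below -0.0025 m)) and z of each of jaw_tip_a, jaw_tip_b in the frame of card_top below -0.006 m and y of clip_grip in the frame of card_top between -0.025 and 0.025 m and contact force between clip and card below 0.3 N and contact force between clip and holder below 0.3 N and contact force between clip and the fingers above 3 N and z of card_top in the frame of holder below 0.101 m and angle between card_top's own z axis and vertical below 0.12 rad and linear speed of clip below 0.03 m/s); the arm keeps its last pose, push and grip.
It fails at once if the card is tipped or pulled out (angle between card_top's own z axis and vertical above 0.25 rad or height (world z) of card_top above 0.115 m).
It fails at once if a bystander is moved by more than 25 mm (distance of any of cap_blue_1_mid, marker_black_mid, timer_mid, vial_rack_mid, beaker_mid, jar_fittings_mid, tape_roll_mid from where it was at the start of the episode above 0.025 m).
It also fails if it takes over 51 s, if anything falls off the work surface, if the arm or the gripper's body presses on something with over 40 N, if the wrist force passes 120 N, or if a joint passes its speed limit or range.

## Working session

There is one attempt and no reset: what is moved stays moved. The work goes in short steps, each a Python script; the robot and the scene stay as the last script left them, time stands still between calls to the robot, and variables do not carry over. Pictures are saved under pics/ and viewed, and the job is handed in when it is done.

```bash
ls; mkdir -p pics; python3 - <<'E'
from rig import env
import cv2
for n in("side","top"):
    im=env.capture(n); cv2.imwrite(f"pics/{n}0.png",im[:,:,::-1]); print(n,env.camera_params(n))
print(env.read_time(),env.grip_depth,env.read_eef_rot(),env.read_finger_gap())
E
```

```text
pics
side {'fx': 349.0498671094793, 'fy': 349.0498671094793, 'cx': 258.78446032430685, 'cy': 190.3769239091748, 'eye': array([0.53772639, 0.83799003, 0.84482282]), 'attitude': array([-0.00259025,  0.01320851,  0.91696355, -0.39874387])}
top {'fx': 385.8486680781982, 'fy': 385.8486680781982, 'cx': 262.3894550024677, 'cy': 191.96265824181964, 'eye': array([0.37862442, 0.02606905, 1.27768753]), 'attitude': array([-0.03899592,  0.71379507, -0.69821983,  0.03827511])}
0.1 0.0187 [-1.05324235e-03  9.80775847e-01  1.95134897e-01 -2.61898491e-05] 0.08522392664285383
```

View pics/side0.png

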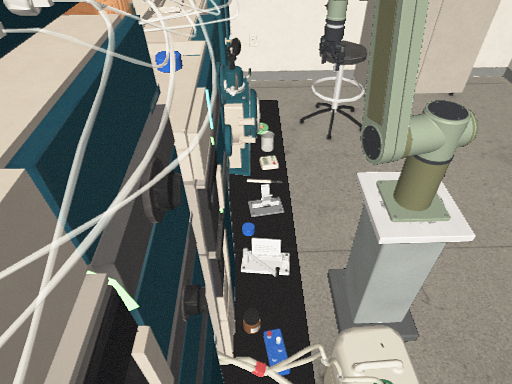

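View pics/top0.png

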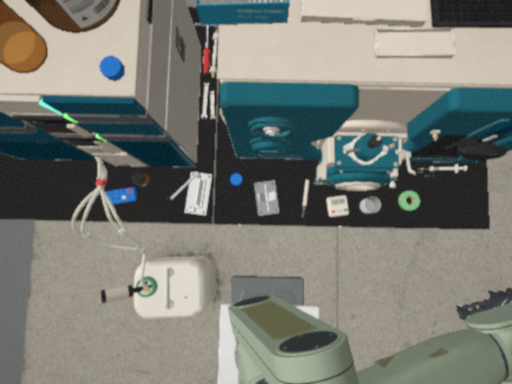

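```bash
cat > h.py <<'E'
import numpy as np,cv2
from scipy.spatial.transform import Rotation as R
from rig import env
P={n:env.camera_params(n) for n in("side","top")}
def Rot(q): return R.from_quat([q[1],q[2],q[3],q[0]])
def ray(n,u,v):
    p=P[n]; d=Rot(p["attitude"]).apply([(u-p["cx"])/p["fx"],(v-p["cy"])/p["fy"],1]); return np.array(p["eye"]),d
def atz(n,u,v,z):
    e,d=ray(n,u,v); return e+d*(z-e[2])/d[2]
def proj(n,X):
    p=P[n]; c=Rot(p["attitude"]).inv().apply(np.array(X)-p["eye"]); return c[...,0]/c[...,2]*p["fx"]+p["cx"],c[...,1]/c[...,2]*p["fy"]+p["cy"]
def tri(u1,v1,u2,v2):
    (a,d),(b,e)=ray("side",u1,v1),ray("top",u2,v2)
    s=np.linalg.lstsq(np.c_[d,-e],b-a,rcond=None)[0]; p,q=a+s[0]*d,b+s[1]*e
    return (p+q)/2,np.linalg.norm(p-q)
def crop(n,x0,y0,w,h,k,name,im=None):
    if im is None: im=env.capture(n)[:,:,::-1]
    c=cv2.resize(im[y0:y0+h,x0:x0+w],None,fx=k,fy=k,interpolation=cv2.INTER_CUBIC)
    for i in range(0,w,10): cv2.putText(c,str(x0+i),(i*k,8),0,.3,(0,255,255),1); cv2.line(c,(i*k,10),(i*k,14),(0,255,255),1)
    for i in range(0,h,10): cv2.putText(c,str(y0+i),(0,i*k+4),0,.3,(0,255,255),1)
    cv2.imwrite(f"pics/{name}.png",c)
E
python3 - <<'E'
from h import *
t=cv2.imread("pics/top0.png");s=cv2.imread("pics/side0.png")
crop("top",160,160,70,60,11,"tA",t);crop("top",240,165,75,55,10,"tB",t)
crop("side",230,225,70,55,11,"sA",s);crop("side",235,170,60,50,12,"sB",s)
E
```

```text
(no output)
```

View pics/tA.png

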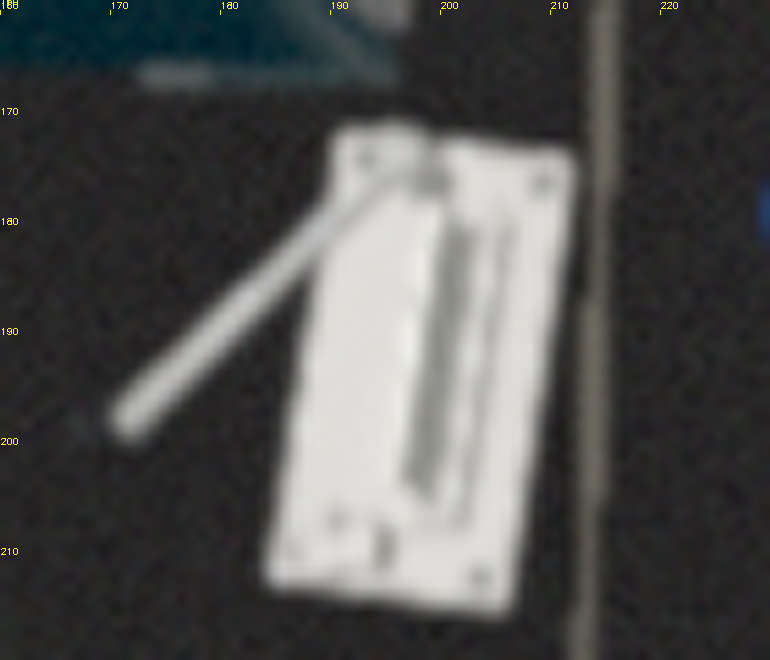

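View pics/tB.png

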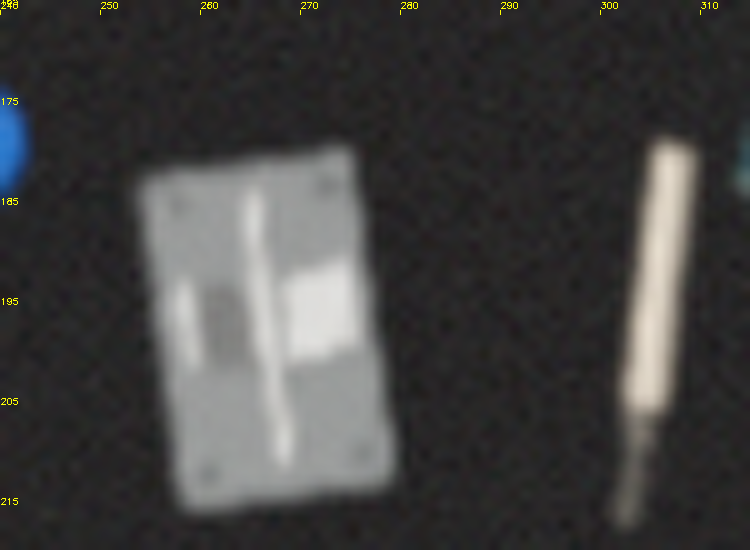

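View pics/sA.png

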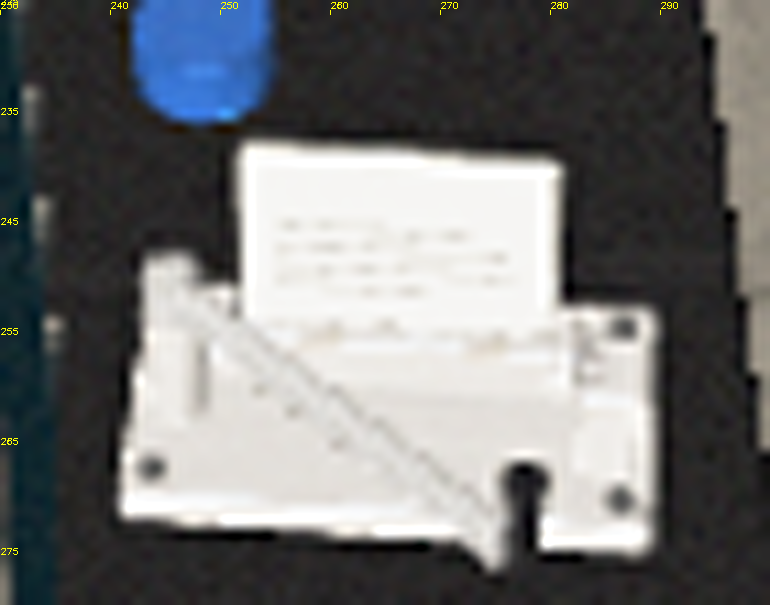

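View pics/sB.png

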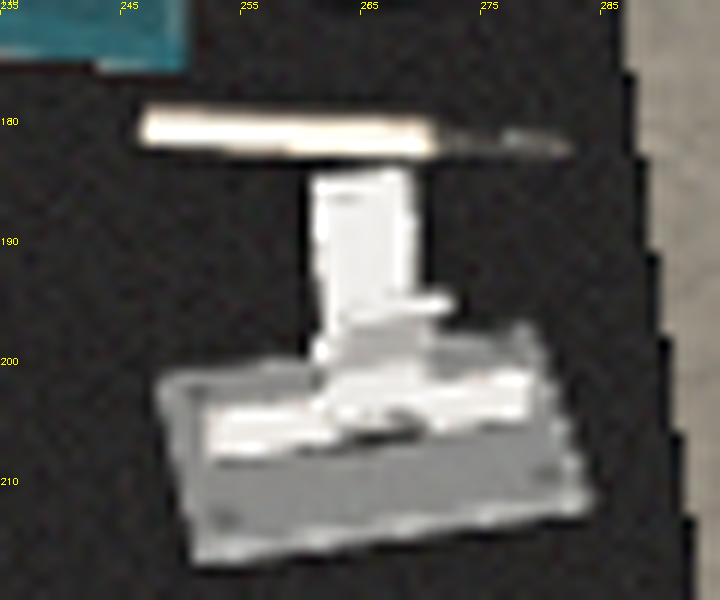

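```bash
python3 - <<'E'
from h import *
from scipy.optimize import least_squares
np.set_printoptions(precision=4,suppress=True)
def fit(cs,z,w,l,tag):
    W=np.array([atz("top",u,v,z) for u,v in cs]) # TL TR BR BL
    print(tag,"edges",[np.linalg.norm(W[i]-W[(i+1)%4]) for i in range(4)])
    M=np.array([[-w/2,l/2],[w/2,l/2],[w/2,-l/2],[-w/2,-l/2]])
    def f(p):
        c,s=np.cos(p[2]),np.sin(p[2]); return ((M@np.array([[c,s],[-s,c]])+p[:2])-W[:,:2]).ravel()
    r=least_squares(f,[W[:,0].mean(),W[:,1].mean(),-np.pi/2]); print(r.x,np.degrees(r.x[2]),"res",r.fun*1000)
    return r.x
H=fit([(190.3,171.3),(212.2,173.7),(206.5,215.5),(184,213.2)],.012,.07,.136,"holder")
S=fit([(253.7,183),(275,180),(279.7,213.5),(257.8,216.2)],.008,.07,.11,"stand")
def w(p,x,y,z):
    c,s=np.cos(p[2]),np.sin(p[2]); return np.array([p[0]+c*x-s*y,p[1]+s*x+c*y,z])
for n,p,a,b,z in(("holder",H,.035,.068,.012),("stand",S,.035,.055,.008)):
    for x,y in((-a,b),(a,b),(a,-b),(-a,-b)): print(n,"side proj",np.array(proj("side",w(p,x,y,z))))
print("cardtop ends side",[np.array(proj("side",w(H,.012,y,.097))) for y in(.04,-.04)],"top",[np.array(proj("top",w(H,.012,y,.097))) for y in(.04,-.04)])
print("fin top",[np.array(proj("side",w(S,0,y,.024))) for y in(.045,-.045)],[np.array(proj("top",w(S,0,y,.024))) for y in(.045,-.045)])
for z in(.075,.08,.085,.09,.095):print("grip z",z,[np.array(proj("side",w(S,x,0,z))) for x in(-.028,.028)],[np.array(proj("top",w(S,x,0,z))) for x in(-.028,.028)])
print("thumb",tri(277.5,267.5,170,199), "hinge",tri(245,248.5,198,176))
np.savez("fit.npz",H=H,S=S)
E
```

```text
holder edges [np.float64(0.07325093836079279), np.float64(0.139566009940431), np.float64(0.07430127487754197), np.float64(0.14021507488073023)]
[ 0.5084  0.2403 -1.6687] -95.61006977492683 res [-1.7107 -1.1946 -2.1069  2.1073  1.4406  1.7444  2.377  -2.6571]
stand edges [np.float64(0.07143862793605099), np.float64(0.1122800725661537), np.float64(0.0725900089596012), np.float64(0.11094394042758432)]
[ 0.4979  0.0147 -1.4186] -81.2798647352736 res [-0.3033 -0.7334 -1.3001  0.5647  0.8766  1.4049  0.7269 -1.2363]
holder side proj [240.3554 269.0629]
holder side proj [242.9541 249.1128]
holder side proj [288.9318 251.6109]
holder side proj [288.7171 271.848 ]
stand side proj [251.1689 214.9353]
stand side proj [247.8507 200.1488]
stand side proj [279.3221 196.0471]
stand side proj [283.9746 210.4771]
cardtop ends side [array([251.0854, 237.3067]), array([280.2438, 238.8332])] top [array([199.3544, 178.0777]), array([195.7722, 203.7096])]
fin top [array([252.338 , 203.6151]), array([278.8679, 200.1181])] [array([264.7985, 184.0774]), array([268.4102, 211.3037])]
grip z 0.075 [array([267.4831, 196.5884]), array([264.1538, 184.9526])] [array([257.9112, 197.254 ]), array([275.6368, 194.9451])]
grip z 0.08 [array([267.5008, 195.4515]), array([264.1609, 183.8211])] [array([257.893 , 197.1009]), array([275.6918, 194.7826])]
grip z 0.085 [array([267.5186, 194.3075]), array([264.1682, 182.6828])] [array([257.8746, 196.9465]), array([275.7472, 194.6187])]
grip z 0.09 [array([267.5366, 193.1564]), array([264.1754, 181.5377])] [array([257.8561, 196.7909]), array([275.8031, 194.4534])]
grip z 0.095 [array([267.5546, 191.9982]), array([264.1827, 180.3857])] [array([257.8375, 196.6339]), array([275.8595, 194.2868])]
thumb (array([0.4807, 0.3154, 0.0835]), np.float64(0.001379014063654542)) hinge (array([0.5619, 0.2348, 0.0606]), np.float64(0.006114176779050943))
```

```bash
python3 - <<'E'
from h import *
np.set_printoptions(precision=3,suppress=True)
print("box",tri(375,345,175,285),"wire red",tri(260,368,100,184),"wire elbow",tri(325,350,142,250),tri(300,362,75,225))
for z in(.0,.2,.4): print(z,atz("top",195,167,z),atz("side",235,250,z),atz("top",350,187,z),atz("side",250,170,z),atz("top",315,187,z))
E
python3 - <<'E'
import cv2
for n,a in(("side",(180,240,170,144)),("top",(40,90,200,200))):
    i=cv2.imread(f"pics/{n}0.png"); x,y,w,h=a
    cv2.imwrite(f"pics/{n}w.png",cv2.resize(i[y:y+h,x:x+w],None,fx=3,fy=3,interpolation=2))
E
```

```text
box (array([ 0.167,  0.368, -0.278]), np.float64(0.011311088855108242)) wire red (array([0.53 , 0.549, 0.051]), np.float64(0.004757909932369404)) wire elbow (array([ 0.334,  0.45 , -0.116]), np.float64(0.040950397210465186)) (array([0.424, 0.574, 0.135]), np.float64(0.061134421397049915))
0.0 [0.598 0.257 0.   ] [0.597 0.192 0.   ] [ 0.542 -0.263  0.   ] [ 0.549 -0.182  0.   ] [ 0.539 -0.146  0.   ]
0.2 [0.564 0.221 0.2  ] [0.583 0.345 0.2  ] [ 0.516 -0.218  0.2  ] [0.546 0.059 0.2  ] [ 0.514 -0.119  0.2  ]
0.4 [0.529 0.185 0.4  ] [0.569 0.498 0.4  ] [ 0.491 -0.172  0.4  ] [0.544 0.301 0.4  ] [ 0.489 -0.092  0.4  ]
```

View pics/sidew.png

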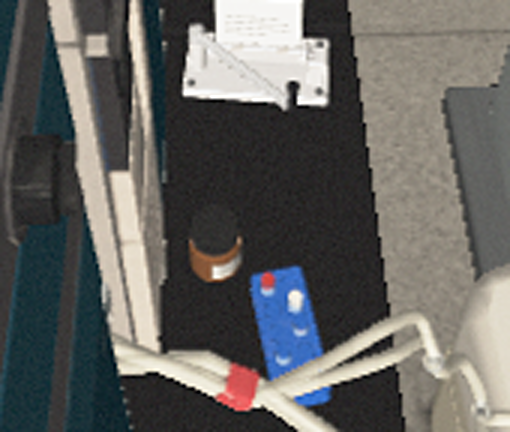

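View pics/topw.png

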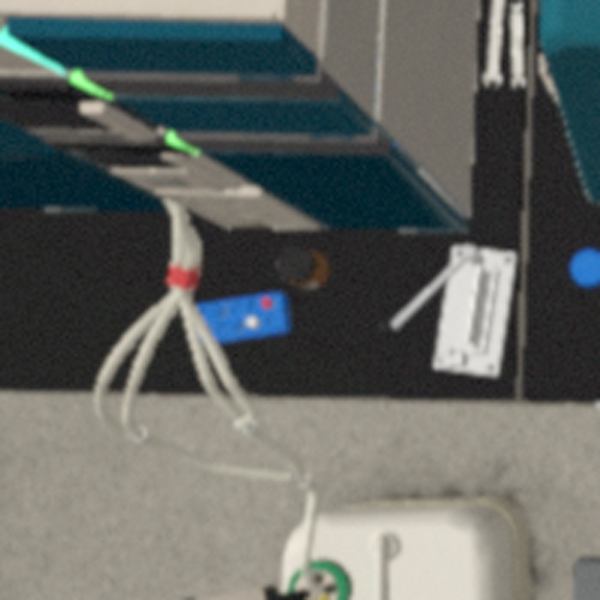

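```bash
cat >> h.py <<'E'
F=np.load("fit.npz") if __import__("os").path.exists("fit.npz") else None
H,S=F["H"],F["S"]
def w(p,x,y,z):
    c,s=np.cos(p[2]),np.sin(p[2]); return np.array([p[0]+c*x-s*y,p[1]+s*x+c*y,z])
def quat(psi): f=(psi+np.pi/2)/2; return np.array([0,np.cos(f),np.sin(f),0])
HX=0.0
def thumb(th,off,z):
    x=HX-.116*np.sin(th); y=.056-.116*np.cos(th)
    return w(H,x-off*np.cos(th),y+off*np.sin(th),z)
E
python3 - <<'E'
from h import *
np.set_printoptions(precision=3,suppress=True)
for th in(.684,.4,.2,0):
    p=thumb(th,.019+.022*(th>.6),.066); print(th,p,env.inverse_kinematics(p,quat(H[2]-th)))
print("wp",env.inverse_kinematics([.17,-.36,.3],quat(-1.2)),env.inverse_kinematics([.4,.1,.3],quat(-1.57)))
print("clip",env.inverse_kinematics(w(S,0,0,.07),quat(S[2])),w(S,0,0,0),w(H,.012,0,.12),env.inverse_kinematics(w(H,.012,0,.12),quat(H[2])))
E
```

```text
0.684 [0.511 0.346 0.066] [ 0.455  0.468  1.564 -0.     1.109  2.807]
0.4 [0.471 0.307 0.066] [ 0.423  0.37   1.707 -0.     1.064  2.492]
0.2 [0.459 0.287 0.066] [ 0.399  0.332  1.761 -0.     1.048  2.268]
0 [0.451 0.265 0.066] [ 0.366  0.298  1.807 -0.     1.036  2.035]
wp [-1.348 -0.24   1.84  -0.     1.541 -0.148] [ 0.034 -0.205  1.812 -0.     1.535  1.604]
clip [-0.144  0.246  1.866 -0.     1.03   1.274] [0.498 0.015 0.   ] [0.507 0.228 0.12 ] [ 0.267  0.284  1.692 -0.     1.166  1.936]
```

```bash
python3 - <<'E'
from h import *
np.set_printoptions(precision=3,suppress=True)
pi=np.pi
env.move_ptp([.17,-.36,.3],quat(-1.2))
env.move_ptp([.38,.1,.3],quat(-1.57+pi)); env.grip(0)
q=quat(H[2]-.684+pi); p=thumb(.684,.041,.2)
env.move_ptp(p,q)
print(env.read_q(),env.read_time(),env.read_wrist_force())
env.move_linear(thumb(.684,.041,.066),q,speed=.12)
print(env.read_tool_pos(),env.read_finger_gap(),env.read_wrist_force(),env.read_time())
t=env.capture("top")[:,:,::-1];s=env.capture("side")[:,:,::-1]
crop("top",150,150,75,70,10,"t1",t);crop("side",225,215,80,70,10,"s1",s)
E
```

```text
[ 0.454  0.318  1.467 -0.001  1.356 -0.335] 4.6167 [-0.297 -0.248  0.342]
[0.512 0.346 0.067] 0.00031057354630418654 [-0.941  0.735  0.239] 5.8833
```

View pics/s1.png

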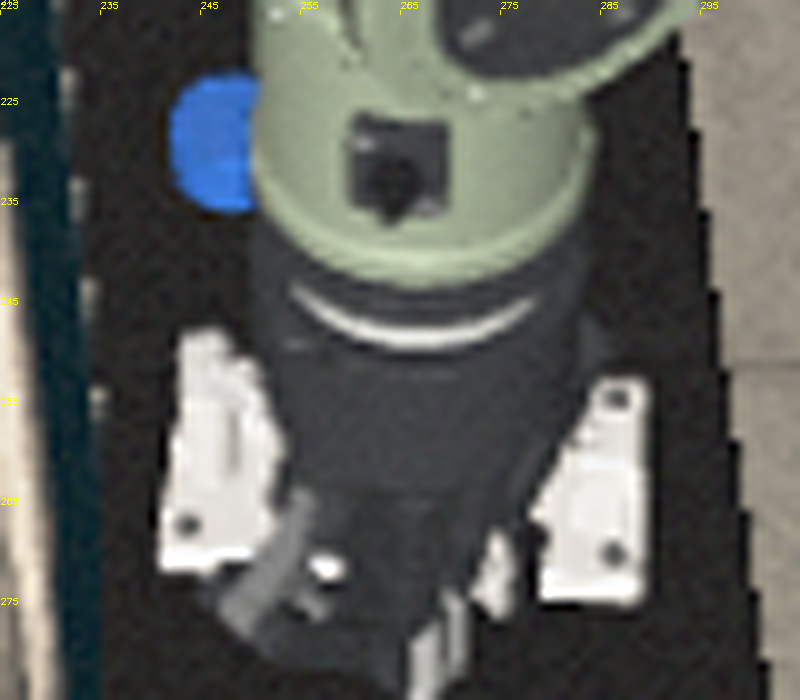

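View pics/t1.png

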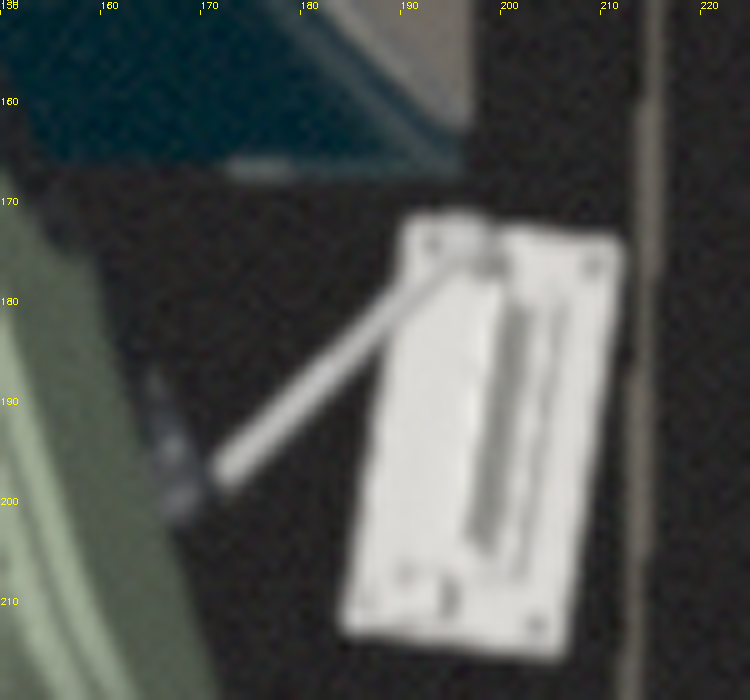

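```bash
python3 - <<'E'
from h import *
np.set_printoptions(precision=2,suppress=True)
pi=np.pi
for th in(.6,.5,.4,.3,.2,.14):
    env.move_linear(thumb(th,.019,.066),quat(H[2]-th+pi),speed=.07); print(th,env.read_wrist_force(),env.read_time())
for th in(.10,.07,.04,.02,0):
    env.move_linear(thumb(th,.019,.066),quat(H[2]-th+pi),speed=.05); f=env.read_wrist_force();print(th,f,env.read_time())
    if np.hypot(*f[:2])>15: break
t=env.capture("top")[:,:,::-1];s=env.capture("side")[:,:,::-1]
crop("top",150,150,75,70,10,"t2",t);crop("side",225,215,80,70,10,"s2",s)
E
```

```text
0.6 [ 0.16 -0.32  0.08] 6.5917
0.5 [ 0.34 -0.09  1.06] 6.9083
0.4 [ 0.04 -0.28 -0.3 ] 7.225
0.3 [-0.13  0.34 -0.17] 7.5417
0.2 [0.02 0.   0.58] 7.8583
0.14 [0.47 0.5  0.69] 8.1083
0.1 [-0.37 -0.26 -0.74] 8.3583
0.07 [ 1.51  5.01 -1.26] 8.6083
0.04 [ 1.59 13.2  -3.83] 8.8583
0.02 [ 1.84 19.94 -6.22] 9.1083
```

View pics/s2.png

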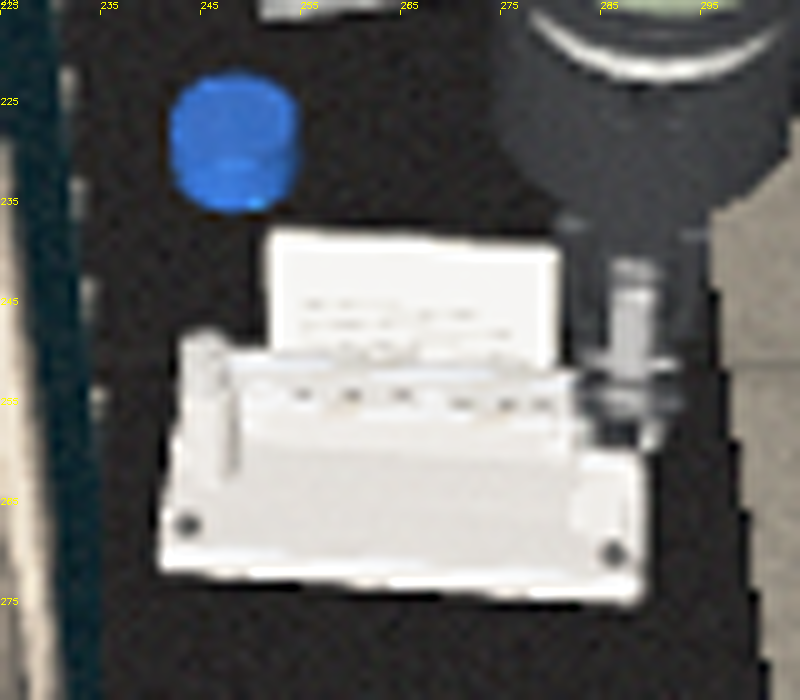

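View pics/t2.png

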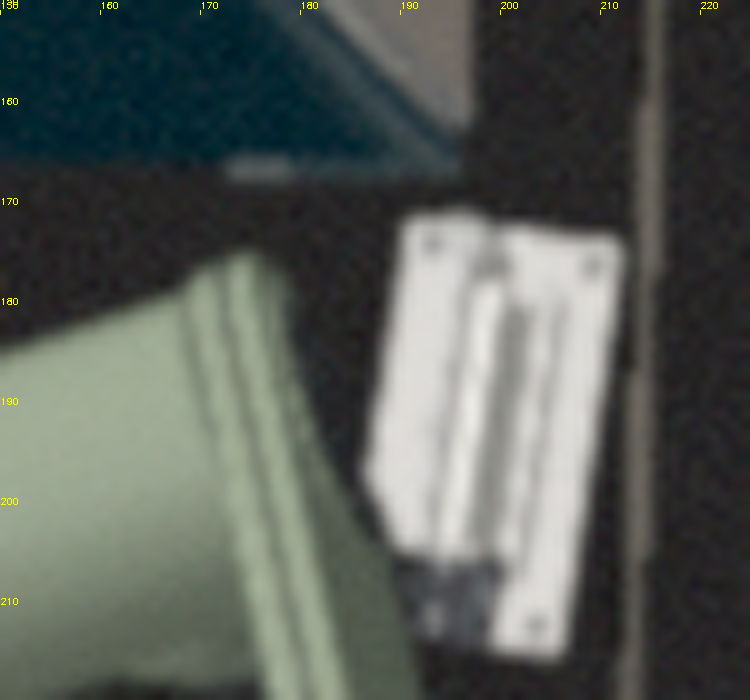

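```bash
python3 - <<'E'
from h import *
np.set_printoptions(precision=3,suppress=True)
pi=np.pi
p=env.read_tool_pos();print(p, thumb(.02,.019,.066))
env.move_linear(thumb(.05,.05,.066),quat(H[2]+pi),speed=.15);env.move_linear(thumb(.05,.05,.17),quat(H[2]+pi),speed=.2)
env.move_ptp([.36,.12,.25],quat(S[2]+pi)); print(env.read_time(),env.read_wrist_force())
t=env.capture("top")[:,:,::-1];s=env.capture("side")[:,:,::-1]
crop("top",180,165,40,55,14,"t3",t);crop("side",235,230,60,50,13,"s3",s)
E
```

```text
[0.453 0.274 0.067] [0.451 0.267 0.066]
11.1417 [0.429 0.522 0.463]
```

View pics/s3.png

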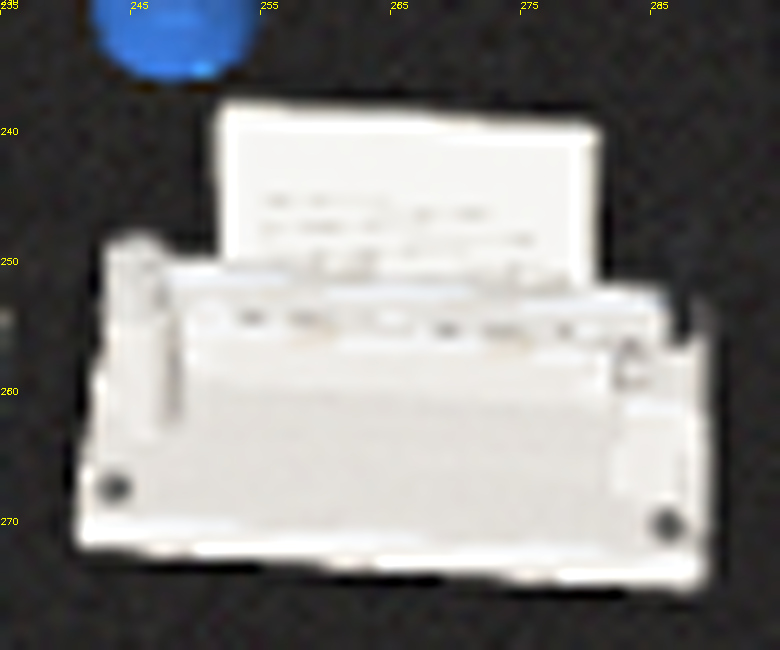

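View pics/t3.png

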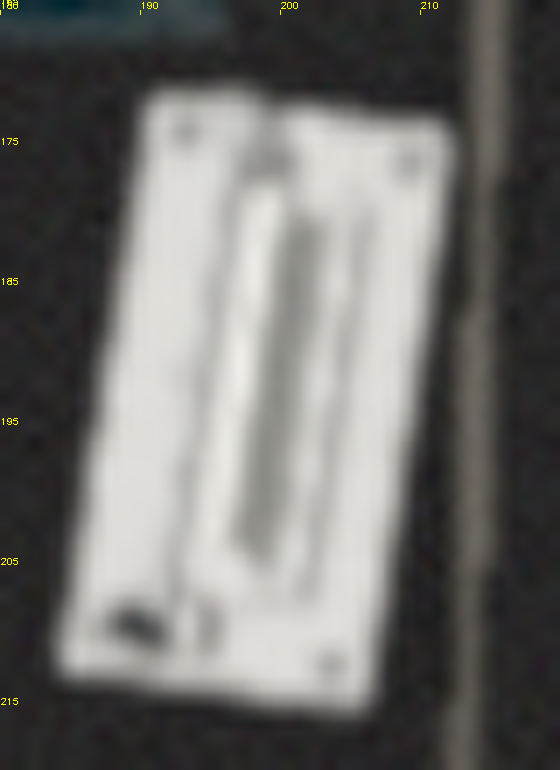

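```bash
python3 - <<'E'
from h import *
np.set_printoptions(precision=2,suppress=True)
for hx in(0,-.006):
  for th in(0,.05,.1,.15):
    x=hx-.116*np.sin(th); y=.056-.116*np.cos(th)
    print(hx,th,[np.array(proj(n,w(H,x,y,.0835))) for n in("side","top")],"mid",[np.array(proj(n,w(H,x/2+hx/2,(y+.056)/2,.0575))) for n in("side","top")])
print("hinge",[np.array(proj(n,w(H,0,.056,.0595))) for n in("side","top")])
print(tri(287.8,254,190,209.5),tri(245.5,248.5,198.5,176))
E
```

```text
0 0 [array([287.28, 245.8 ]), array([191.79, 209.98])] mid [array([265.99, 250.49]), array([195.82, 192.41])]
0 0.05 [array([287.2 , 247.49]), array([189.94, 209.71])] mid [array([265.91, 251.33]), array([194.92, 192.28])]
0 0.1 [array([287.01, 249.19]), array([188.11, 209.35])] mid [array([265.77, 252.16]), array([194.03, 192.1 ])]
0 0.15 [array([286.72, 250.89]), array([186.31, 208.9 ])] mid [array([265.58, 253.  ]), array([193.15, 191.88])]
-0.006 0 [array([287.25, 247.56]), array([189.87, 209.75])] mid [array([265.87, 252.23]), array([193.95, 192.18])]
-0.006 0.05 [array([287.17, 249.27]), array([188.02, 209.48])] mid [array([265.78, 253.08]), array([193.05, 192.05])]
-0.006 0.1 [array([286.98, 250.98]), array([186.19, 209.12])] mid [array([265.65, 253.92]), array([192.16, 191.88])]
-0.006 0.15 [array([286.69, 252.7 ]), array([184.39, 208.67])] mid [array([265.46, 254.76]), array([191.28, 191.66])]
hinge [array([245.29, 248.93]), array([198.22, 174.41])]
(array([0.45, 0.26, 0.06]), np.float64(0.0044574399992739575)) (array([0.56, 0.23, 0.06]), np.float64(0.004506311901069275))
```

```bash
python3 - <<'E'
from h import *
np.set_printoptions(precision=3,suppress=True)
pi=np.pi;q=quat(S[2]+pi)
env.grip(.085)
env.move_ptp(w(S,0,0,.18),q); print(env.read_q(),env.read_time())
env.move_linear(w(S,0,0,.066),q,speed=.12)
print(env.read_tool_pos(),env.read_wrist_force(),env.read_time())
t=env.capture("top")[:,:,::-1];s=env.capture("side")[:,:,::-1]
crop("top",235,160,60,60,10,"t4",t);crop("side",230,165,70,55,11,"s4",s)
E
```

```text
[-0.144  0.092  1.783  0.001  1.267 -1.867] 12.8
[0.499 0.015 0.067] [-0.823 -0.02   0.837] 13.9
```

View pics/s4.png

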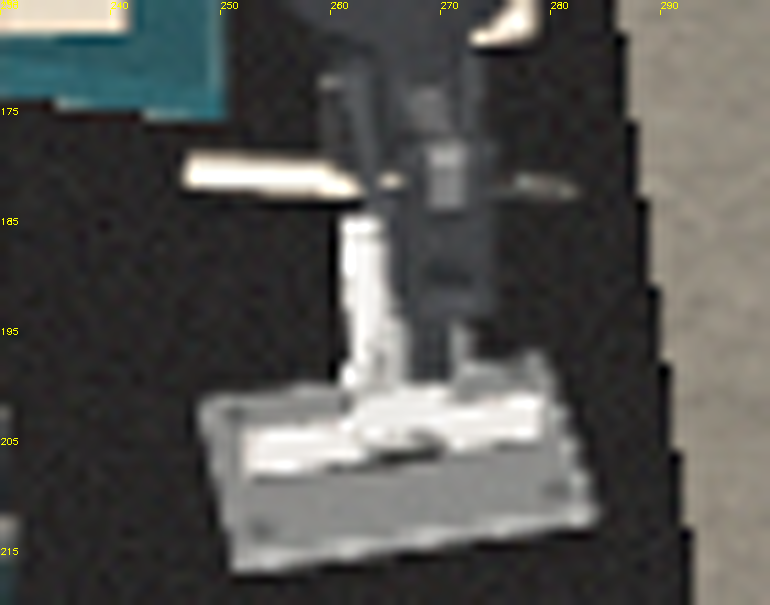

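View pics/t4.png

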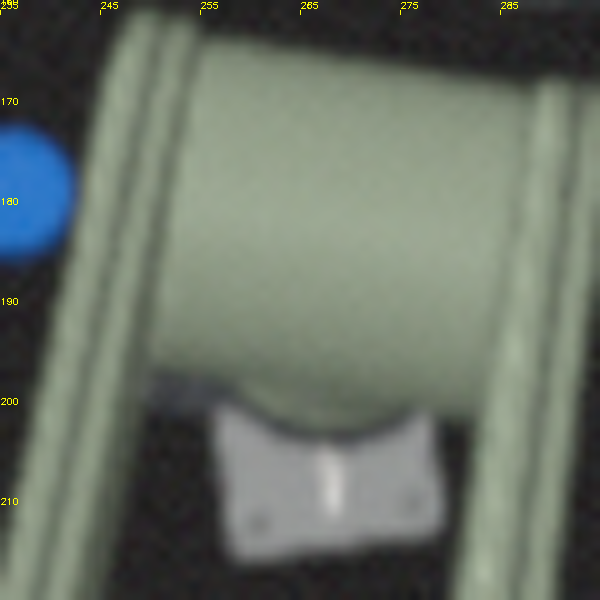

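```bash
python3 - <<'E'
from h import *
np.set_printoptions(precision=3,suppress=True)
env.grip(.028)
print(env.read_finger_gap(),env.read_tool_pos(),env.read_wrist_force(),env.read_time())
t=env.capture("top")[:,:,::-1];s=env.capture("side")[:,:,::-1]
crop("side",230,165,70,55,11,"s5",s)
E
```

```text
0.02840890777981319 [0.502 0.014 0.07 ] [-1.17  -1.262 13.156] 14.5833
```

View pics/s5.png

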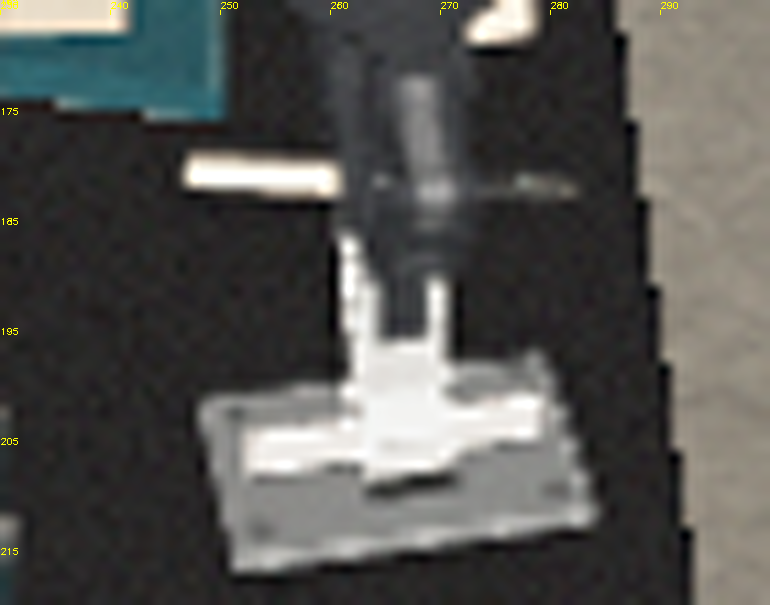

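```bash
python3 - <<'E'
from h import *
np.set_printoptions(precision=3,suppress=True)
pi=np.pi;q=quat(S[2]+pi)
env.move_linear(w(S,0,0,.19),q,speed=.12); env.pause(.3)
print(env.read_finger_gap(),env.read_wrist_force(),env.read_time())
q2=quat(H[2]+pi); c=w(H,.012,0,.22)
env.move_linear(c,q2,speed=.12); env.pause(.2)
print(env.read_finger_gap(),env.read_tool_pos(),c,env.read_wrist_force(),env.read_time())
t=env.capture("top")[:,:,::-1];s=env.capture("side")[:,:,::-1]
cv2.imwrite("pics/s6f.png",s)
crop("top",160,150,70,70,10,"t6",t);crop("side",225,190,75,90,8,"s6",s)
E
```

```text
0.028167412107120135 [-0.03  -0.327 -0.644] 16.1667
0.027867643895781686 [0.507 0.228 0.22 ] [0.507 0.228 0.22 ] [-0.271  0.389 -0.757] 18.3167
```

View pics/s6.png

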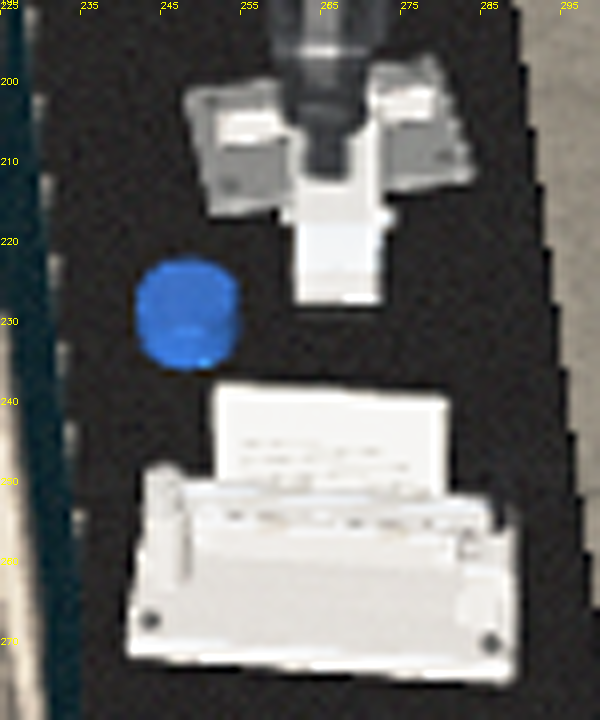

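View pics/t6.png

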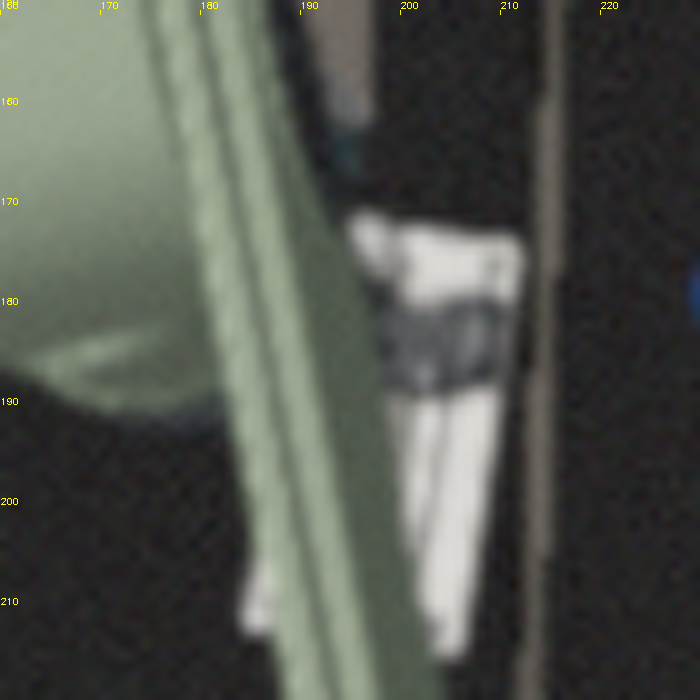

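```bash
python3 - <<'E'
from h import *
for x in(-.005,-.001,.003):
  for z in(.13,.14,.15,.16,.17): print(x,z,np.array(proj("side",w(H,x,0,z))))
E
```

```text
-0.005 0.13 [265.35642765 235.11472034]
-0.005 0.14 [265.38336349 232.6570627 ]
-0.005 0.15 [265.41070408 230.1624749 ]
-0.005 0.16 [265.43845863 227.63011823]
-0.005 0.17 [265.46663658 225.05912841]
-0.001 0.13 [265.44378494 233.94549292]
-0.001 0.14 [265.47128452 231.48695714]
-0.001 0.15 [265.49919601 228.99159634]
-0.001 0.16 [265.52752872 226.45857689]
-0.001 0.17 [265.55629226 223.88703983]
0.003 0.13 [265.53059262 232.78362183]
0.003 0.14 [265.55864829 230.324268  ]
0.003 0.15 [265.58712286 227.82819449]
0.003 0.16 [265.61602577 225.29457277]
0.003 0.17 [265.64536675 222.72254914]
```

```bash
python3 - <<'E'
from h import *
np.set_printoptions(precision=3,suppress=True)
q2=quat(H[2]+np.pi)
env.move_linear(w(H,.012,.004,.17),q2,speed=.1); env.pause(.2)
print(env.read_wrist_force())
crop("side",225,190,75,90,8,"s7a")
env.move_linear(w(H,.012,.004,.144),q2,speed=.03); env.pause(.4)
print(env.read_finger_gap(),env.read_tool_pos(),env.read_wrist_force(),env.read_time())
t=env.capture("top")[:,:,::-1];s=env.capture("side")[:,:,::-1]
crop("top",180,160,50,60,12,"t7",t);crop("side",235,210,60,70,10,"s7",s)
E
```

```text
[-0.537  0.109 -0.078]
0.02793324986595864 [0.511 0.228 0.144] [ 0.581  0.268 -0.832] 20.7333
```

View pics/s7.png

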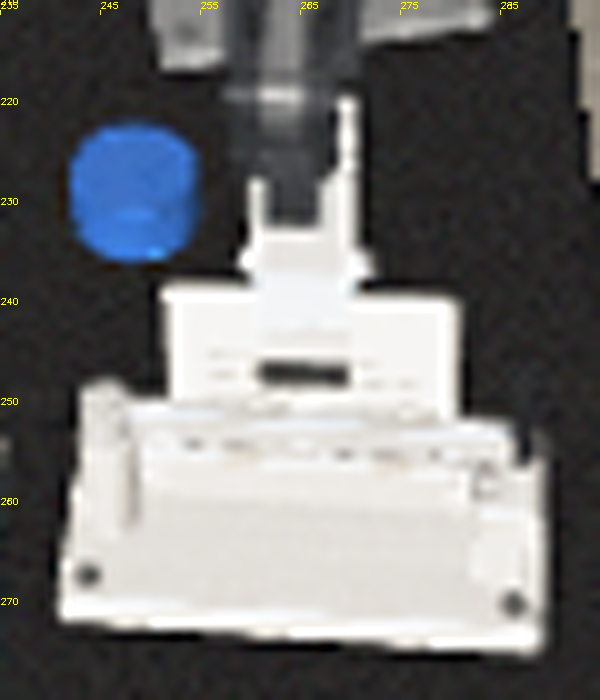

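View pics/s7a.png

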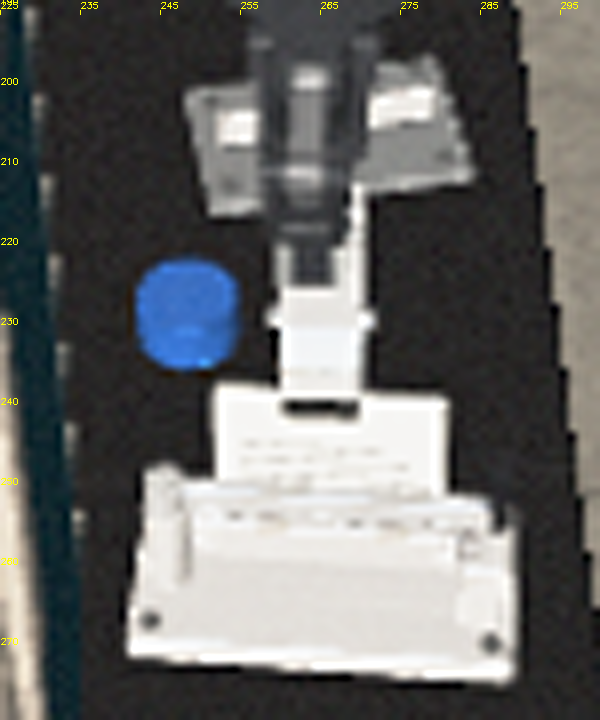

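View pics/t7.png

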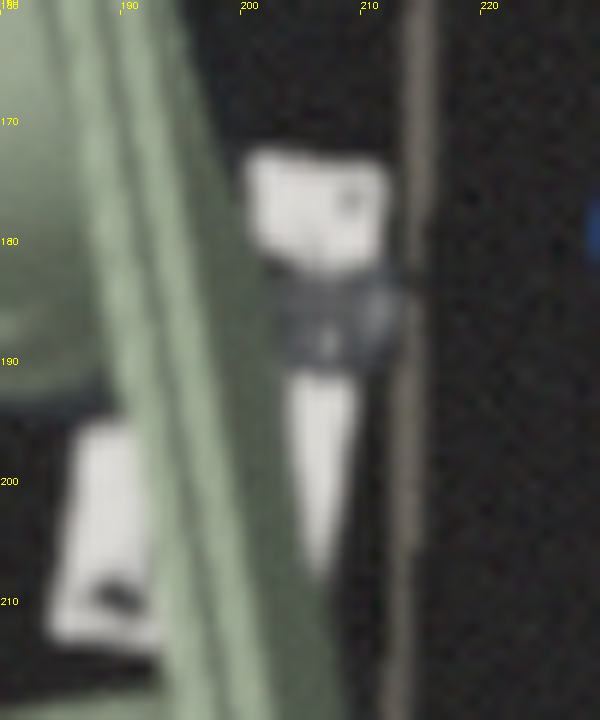

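```bash
python3 - <<'E'
from h import *
np.set_printoptions(precision=2,suppress=True,linewidth=200)
s=np.mean([env.capture("side").astype(float) for _ in range(6)],0)[:,:,::-1]
np.save("s8.npy",s)
g=np.clip((s-130)*255/125,0,255).astype(np.uint8)
c=cv2.resize(g[243:279,238:294],None,fx=14,fy=14,interpolation=cv2.INTER_CUBIC)
for i in range(238,294,5): cv2.putText(c,str(i),((i-238)*14+7,8),0,.3,(0,0,255),1)
for i in range(243,279,3): cv2.putText(c,str(i),(0,(i-243)*14+11),0,.3,(0,0,255),1)
cv2.imwrite("pics/s8.png",c)
t=cv2.imread("pics/t3.png")  # processed crop
g=np.clip((t.astype(float)-90)*255/160,0,255).astype(np.uint8); cv2.imwrite("pics/t8.png",g)
for hx in(0,-.006,-.01):
  for th in(0,.05,.08):
    f=lambda r,o:w(H,hx-r*np.sin(th)-o*np.cos(th),.056-r*np.cos(th)+o*np.sin(th),.0575)
    print(hx,th,"near edge side",np.array(proj("side",f(.02,.003))),np.array(proj("side",f(.11,.003))),"top L",np.array(proj("top",f(.02,.003))),np.array(proj("top",f(.11,.003))))
E
```

```text
0 0 near edge side [252.34 250.62] [284.63 252.38] top L [196.53 180.55] [192.61 208.51]
0 0.05 near edge side [252.24 250.9 ] [284.49 253.98] top L [196.23 180.45] [190.9  208.21]
0 0.08 near edge side [252.18 251.07] [284.36 254.94] top L [196.05 180.39] [189.89 207.99]
-0.006 0 near edge side [252.15 252.36] [284.59 254.14] top L [194.67 180.32] [190.73 208.28]
-0.006 0.05 near edge side [252.06 252.65] [284.45 255.75] top L [194.37 180.23] [189.02 207.98]
-0.006 0.08 near edge side [252.   252.82] [284.32 256.73] top L [194.19 180.17] [188.01 207.76]
-0.01 0 near edge side [252.03 253.53] [284.57 255.32] top L [193.43 180.17] [189.48 208.13]
-0.01 0.05 near edge side [251.94 253.82] [284.43 256.94] top L [193.13 180.08] [187.77 207.83]
-0.01 0.08 near edge side [251.87 253.99] [284.29 257.92] top L [192.95 180.02] [186.76 207.61]
```

View pics/s8.png

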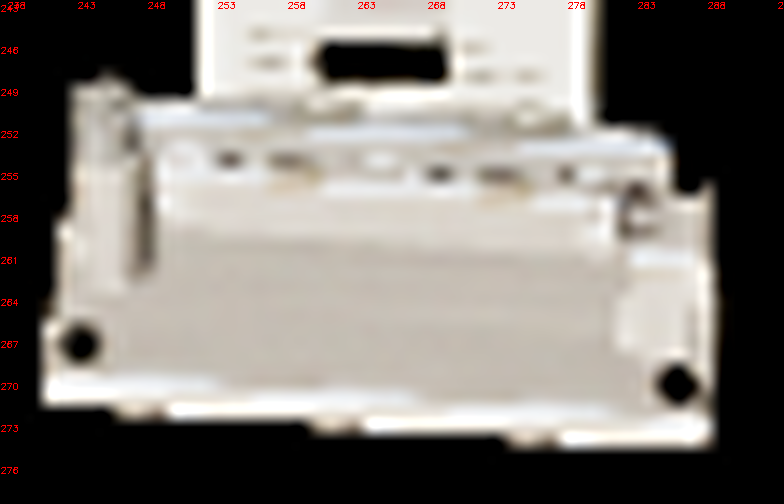

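View pics/t8.png

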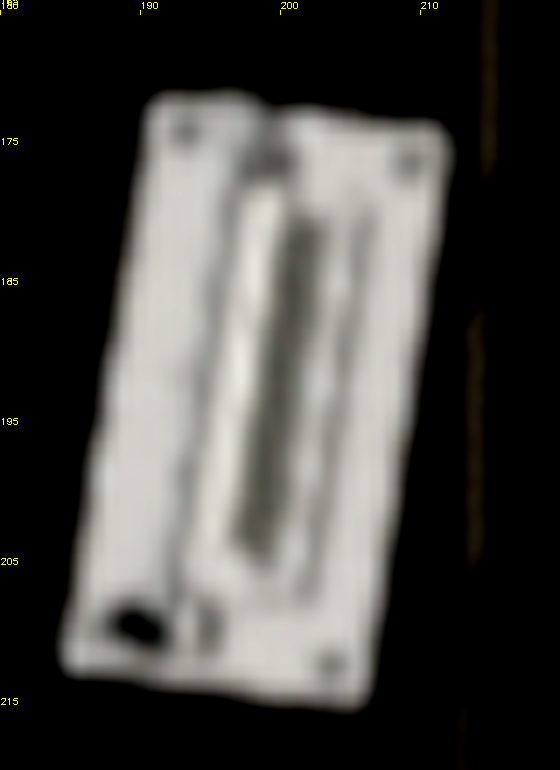

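```bash
python3 - <<'E'
import numpy as np
s=np.load("s8.npy")
b=s[:,:,0]-s[:,:,2]
U=np.arange(249,283);r=np.arange(247,258)
W=np.clip(b[247:258,249:283]-3,0,None); c=(W*r[:,None]).sum(0)/W.sum(0)
print(np.c_[U,c.round(2),W.sum(0).round(0)][::3])
def fit(u,c):
    for _ in range(3):
        p=np.polyfit(u,c,1); e=abs(np.polyval(p,u)-c); k=e<max(.3,2*e.std()); u,c=u[k],c[k]
    return p,e.std()
print("bar",fit(U,c))
g=s.mean(2)
# base lower edge: white -> black crossing
for lo,hi,a,d in((244,286,268,280),):
    u=np.arange(lo,hi); y=[]
    for x in u:
        col=g[a:d,x]; i=np.where(col<110)[0][0]; y.append(a+i-1+(col[i-1]-110)/(col[i-1]-col[i]))
    print("base",fit(u,np.array(y)))
E
```

```text
[[249. 251.   2.]
 [252. 251.   3.]
 [255. 251.   3.]
 [258.  nan   0.]
 [261. 252.   1.]
 [264. 252.   3.]
 [267. 252.   3.]
 [270. 252.   2.]
 [273.  nan   0.]
 [276. 253.   1.]
 [279. 253.   2.]
 [282. 253.   4.]]<stdin>:5: RuntimeWarning: invalid value encountered in divide
Traceback (most recent call last):
TypeError: expected non-empty vector for x
```

```bash
python3 - <<'E'
from h import *
print(env.read_finger_gap(),env.read_wrist_force().round(2),abs(env.read_joint_vel()).max(),env.read_time())
env.close_job()
E
```

```text
0.028629571056963014 [ 0.09 -0.68  0.4 ] 0.0018849133442477612 21.1333
the job is handed in; nothing more can be done
```

I shut the keeper, then squeezed the clip fully open, lifted it off its strip and lowered it over the middle of the card's top edge. I handed the job in at about 21 s while still holding the clip there. No verdict is reported, so the points below are my own last checks.

- **Keeper:** I pushed the thumb post with the closed fingers until about 20 N built up against the hard stop. In the pictures the bar then lies parallel to the holder base, within roughly 0.01–0.02 rad of shut. One check disagreed: the thumb-post position taken alone would allow about 0.05–0.08 rad. That depends on the hinge's sideways offset and the finger thickness, neither of which I know exactly, so I trusted the bar's direction.
- **Clip:** The finger gap was 28–29 mm, which is full squeeze.
    - **Jaws:** The near jaw shows in front of the card. From the measured tool height, the jaw ends are about 10–13 mm below the card's top edge and the clip is about 4 mm from mid-edge. The far jaw was hidden, so its gap from the card comes from geometry (about 11 mm nominal) and was not seen.
- **Contact and stillness:** The wrist force was under 1 N and the joint speeds were near zero. The card stands unmoved in its slot. No bystander appeared moved in the views I took, though those only covered the ones near the work.

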